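Hang the sinker weight on the drop hanger's latched hook

TASK

Hang the steel sinker weight to drip-dry by its eye in the lower hook of the drop hanger on the stand, going in past the hook's sprung latch so that the latch snaps shut behind it. Then, still holding the weight, pull it steadily down until the hanger's sliding rod comes up firmly against its hidden end stop (a firm pull of about 18 N held for a moment, never over 25 N), and let go so that it hangs freely. Leave the other things on the table where they are.

Things in the scene. Friction and masses are not known exactly. Their poses are not given: they have to be found in the camera images.
- sinker: Loose steel sinker, 0.23 to 0.46 kg, standing. Origin: centre of its underside; z up, front -x. Round base 56 mm across, 38 high; legs 8 x 8 mm at y = -18 and +18 rise to z = 146. A round cross bar along y, 8 mm thick, joins them at x = 0, z = 98; below it the eye (open along x, 28 wide, z 38 to 94), above it a window (z 102 to 142) for the latch; a top bridge at z 142 to 150.
- eye_bar (a point): Middle of the sinker's cross bar, on its centre line, at (0, 0, 98) mm in the sinker's frame. The top of the eye lies 4 mm below it.
- grip_neck (a point): Where to grip the sinker, (0, 0, 178) mm in its frame: on its straight upright neck, 16 mm wide (y), 9 mm thick (x), which rises from the top bridge to z = 202 mm. Fingers close along y, from above, the gripper leaning back 10 to 25 degrees, so that its body stays in front of the hanger's rod. Grip hard (about 100 N).
- drop_rod: Rod ending in a hook, sliding in a 20 mm sleeve that swings sideways from the stand's arm. Origin: where the cross bar's centre line rests in the hook, 150 to 200 mm above the table. x: back from its open front; z up; the hung sinker's x lies along it. 8 mm round steel in the xz plane: front -22, underside -12, shank at x +17 (z 6 to 46 mm), then back (z 56 to 66) to the rod on x = +70; sleeve from z = 83 to 105 up.
- hook_tip (a point): Top of the hook's upturned tip, at (-13.5, 0, 26) mm in the drop_rod frame. The tip passes through the sinker's eye from the front (sinker moving along +x), with the cross bar above the tip.
- hook_entry (a point): Point (-6, 0, 35) mm in the drop_rod frame, above the latch: bring the cross bar here along +x from the front, then straight down past the latch into the hook. Then pull on: the rod slides with about 8 N drag, stays where left, and after 10 to 32 mm (different every time, not visible) meets its stop, a rubber buffer yielding about 1 mm per 6 N.
- latch (a joint): Sprung latch of the hook, 5 mm round, hinged on the shank at x = +13, z = +36 mm of the drop_rod frame, reaching to the inside of the tip. 0 rad = shut; grows to 1.25 as it is pushed down and in, with 2 to 4 N; springs shut once the bar has passed below it (bar about 10 mm above the drop_rod origin).
- stand_foot: Fixed steel stand. Origin on the table straight below the hanger's swivel, 70 mm behind the hook; x as the hook's x. Foot plate 10 mm thick, x -95 to +25, y -150 to +60 mm; mast 24 mm square at y = -120 mm (to the right of the hook), up to 405 mm high, with a 20 mm square arm at its top that reaches sideways over the rod to y = +12 mm; its underside is 365 to 385 mm above the table.
- peach_can: Bystander, leave alone: slim drinks can, peach label, 66 mm wide, 157 tall; origin at the centre of its underside.
- jar: Bystander, leave alone: clear jar with black lid, 62 mm wide, 92 tall; origin at the centre of its underside.
- chuck: Bystander, leave alone: bronze-coloured spool-shaped chuck, 55 mm wide, 56 tall; origin at the centre of its underside.
- pipe_clamp: Bystander, leave alone: steel two-half pipe clamp lying flat, 92 x 86 x 18 mm; origin at the centre of its underside.
- lid_stack: Bystander, leave alone: short stack of gold can lids, 66 mm wide, 16 high; origin at the centre of its underside.
- wrench: Bystander, leave alone: combination wrench lying flat, 193 mm long, 7 high; origin at the centre of its underside.
- roll: Bystander, leave alone: grey grooved seamer roll, 49 mm wide, 34 tall; origin at the centre of its underside.
Mind the look-alikes: they are no part of the job. What is shaped like the sinker but pink or purple is not meant.

How it is judged (in metres and radians):
On the way, in this order (a step that is already met when the one before it is completed fails the run):
1. the sinker's cross bar is inside the hook and the latch is shut behind it (x of eye_bar in the frame of drop_rod between -0.014 and 0.013 m and y of eye_bar in the frame of drop_rod between -0.012 and 0.012 m and z of eye_bar in the frame of drop_rod between -0.004 and 0.014 m and value of joint latch below 0.15 rad), for 0.05 s.
2. the sinker, seated in the hook, is pulled down firmly against the rod's stop: more than 14 N between sinker and hook for 0.2 s (contact force between sinker and drop_rod above 14 N and x of eye_bar in the frame of drop_rod between -0.009 and 0.009 m and y of eye_bar in the frame of drop_rod between -0.012 and 0.012 m and z of eye_bar in the frame of drop_rod between -0.004 and 0.009 m and value of joint latch below 0.15 rad), for 0.2 s.
At the end, for the whole second after the job is handed in: The sinker hangs at rest (under 0.05 m/s) and upright (within 0.2 rad) from the hook, clear of the table, its cross bar within 9 mm fore and aft, 12 mm sideways and -4 to +9 mm in height of the hook's bottom, with the latch shut (below 0.15 rad) and the gripper away (x of eye_bar in the frame of drop_rod between -0.009 and 0.009 m and y of eye_bar in the frame of drop_rod between -0.012 and 0.012 m and z of eye_bar in the frame of drop_rod between -0.004 and 0.009 m and value of joint latch below 0.15 rad and angle between sinker's own z axis and vertical below 0.2 rad and linear speed of sinker below 0.05 m/s and height (world z) of sinker above 0.02 m); the robot touches nothing.
It fails at once if more than 25 N between the sinker and the hanger's hook (contact force between sinker and drop_rod above 25 N).
It fails at once if a bystander is moved more than 30 mm (distance of any of peach_can, jar, chuck, pipe_clamp, lid_stack, wrench, roll from where it was at the start of the episode above 0.03 m).
It also fails if it takes over 51 s, if anything falls off the work surface, if the arm or the gripper's body presses on something with over 40 N, if the wrist force passes 120 N, or if a joint passes its speed limit or range.

ROBOT

A 7-joint arm with a two-finger parallel gripper is mounted at the origin on a cart in front of the work surface, level with it; the furniture and walls round the work are solid. World frame = base frame: x ahead of the robot, y to its left, z up, the work surface at z = 0. Lengths are in mm, angles in rad, forces in N, time in s.
With the tool pointing down it reaches from about 400 to 875 mm from the base axis. Payload 4.4 kg.
Tool frame: the origin (TCP) lies at the very end of the fingers, on their centre line; the grasp point (between the pads) lies 19 mm behind it; z points along the fingers, y is the direction in which the jaws open and shut (so a half turn about z gives the same grasp; the last joint's range is limited). The gripper opens to 85 mm and grips with 20 to 120 N. Pads are 22 mm wide; open, the fingers measure 114 mm over their backs; the gripper's body (76 mm by 85 mm) begins 54 mm behind the grasp point. The pads swing forward as they close: fully open they stand 13 mm farther back than shut.
Start: joints at [1.198, 0.628, 0.038, 1.517, -0.027, 0.996, -0.02], TCP at [196.334, -619.654, 231.313] pointing down, gripper open.
Joint ranges: [-3.06, 3.06], [-0.37, 2.12], [-1.25, 1.32], [0.18, 2.47], [-1.1, 4.24], [0.23, 1.98], [-2.94, 2.94]. Speed limits (rad/s): [2.57, 2.57, 3.14, 3.14, 3.14, 3.14, 3.14].

INTERFACE

Orientations are given as [roll, pitch, yaw] about the fixed x, y, z axes, in that order (R = Rz(yaw) Ry(pitch) Rx(roll)).
In Python, from cell import ctrl gives the robot as it stands.
- The arm moves only by the shell command python3 -m crank 'ROWS' [OPENING]. ROWS is JSON, a list that holds one entry, the list of rows, each a list of 6 numbers: the shift along the tool's x, y, z in units of 30 mm (1.0 is 30 mm), then the turn, a rotation vector about the tool's x, y, z in units of 6 degrees (1.0 is 6 degrees). In form: [[[tx, ty, tz, rx, ry, rz], ...]]. A call has 1 to 12 rows; each row shifts and turns the pose as measured when the row begins, along the tool's axes as they then stand; what a row does not reach is not made up. A row lasts 1/12 s, in which the tool goes at most 41.7 mm and 7.16 degrees, less where a joint would pass 70% of its speed; a pose out of reach is approached as far as the arm can. A call is refused whole if a number of a shift passes 1 or a number of a turn 1, either way. A call with a gripper value outside its range is refused whole. OPENING is the gripper command: -1 is fully open, 1 is shut, values between are in proportion, set as the call begins (- or left out, the last holds). The fingers move at their own pace and stop on an object; the grip force is fixed at half the most. Time passes only in rows, so rows that do not move let the fingers close. It gives the time, the measured TCP pose, the force and the opening at its end, in the units of the state.
- ctrl.read_state(): the state, without advancing time (a new reading comes with each control period).
- ctrl.get_image(name): name is "side" or "top"; returns a dict with "color" (480x640x3 uint8, red, green, blue), "depth" (480x640 float32, mm along the optical axis (not along the pixel's ray), 0 where there is no reading), "camera_matrix" (3x3 intrinsics, pixels), "R" (3x3) and "t" (3): a world point X has camera coordinates R X + t. Camera axes: x right, y down, z forward; pixel columns grow to the right and rows downward; lengths in mm; the calibration is good to about 2 mm. A picture is of the moment at which its call begins.
- ctrl.finish_job(): hands the job in, once; it reports no verdict.
Trained networks look in a picture, given as the dict that the camera call returned (one of the last four; its "shot" number tells which), for a name from the list of things; names that differ only in an ending like _2 or _b are one class to them, and where a whole thing is asked for, a point or a joint stands for the part that bears it (a point fixed in the world has none). Each returns a list of dicts, best first, with "conf" (0 to 1); they miss things now and then, are a little off and sometimes report something else, mostly with a low value. They report only what shows in the picture. A call takes as long as a camera call. They do not tell look-alikes from the thing itself.
- ctrl.search_frame(query, picture): "extent" ([centre column, centre row, width, height] in pixels, round what is visible of it).
The state is a dict: "clock": time; "qpos": joint angles; "qd": joint speeds; "tau": joint torques, N m; "eef_pos": TCP position; "tool_rot": TCP orientation; "force": force on the tool from outside, world axes, zero at the start; "torque": the same for the moment, N m; "width": finger opening in mm.
Only numpy, scipy, OpenCV 4.12 (cv2) and the standard library are available. Lean on these libraries where they do the work, as an engineer would, in place of code of your own. Each camera call takes 0.05 s, during which the arm holds its last target. There are 200 camera calls.

## Working session

There is one attempt and no reset: what is moved stays moved. The work goes in short steps, Python scripts to look and compute and a shell command to move; the robot and the scene stay as the last step left them, time stands still between calls to the robot, and variables do not carry over. Pictures are saved under pics/ and viewed, about 8 in all and at most 12, crops included, and the job is handed in when it is done.

```bash
mkdir -p pics; ls
cat > h.py <<'E'
import numpy as np,cv2
from scipy.spatial.transform import Rotation as Ro
from cell import ctrl
def shot(n,save=None):
    p=ctrl.get_image(n)
    if save: cv2.imwrite('pics/'+save,cv2.cvtColor(p['color'],cv2.COLOR_RGB2BGR))
    return p
def world(p,u,v,d=None):
    if d is None: d=p['depth'][np.round(v).astype(int),np.round(u).astype(int)]
    K=p['camera_matrix']; u=np.asarray(u,float);v=np.asarray(v,float)
    c=np.stack([(u-K[0,2])/K[0,0]*d,(v-K[1,2])/K[1,1]*d,d*np.ones_like(u)],-1)
    return (c-p['t'])@p['R']
def pix(p,X):
    c=np.asarray(X)@p['R'].T+p['t']; q=c@p['camera_matrix'].T; return q[...,:2]/q[...,2:]
E
python3 - <<'E'
from h import *
s=ctrl.read_state();print(s)
a=shot('side','s1.png');b=shot('top','t1.png')
for p,n in((a,'side'),(b,'top')):
    print(n,'cam',-p['R'].T@p['t'],p['R'][2],p['camera_matrix'][0,0])
    np.savez('pics/'+n+'1.npz',**{k:p[k] for k in('color','depth','camera_matrix','R','t')})
    for q in('sinker','drop_rod','stand_foot'): print(q,[(np.round(r['extent']),round(r['conf'],2)) for r in ctrl.search_frame(q,p)[:4]])
cv2.imwrite('pics/both.png',np.hstack([cv2.imread('pics/s1.png'),cv2.imread('pics/t1.png')]) [:, :])
E
```

```text
pics
{'clock': 0.0, 'qpos': array([ 1.19814958,  0.62932597,  0.03846813,  1.51833663, -0.02700302,
        0.9963197 , -0.01998901]), 'qd': array([ 1.27822834e-04,  6.91879858e-04, -1.65884882e-04, -4.72262103e-04,
       -9.05973186e-04, -4.02365635e-04,  6.52272460e-05]), 'tau': array([ 9.64449609e-04, -5.63400614e+01,  1.22663196e+00, -1.93443650e+01,
        1.09584173e-02,  1.05922879e-02, -1.55788491e-06]), 'eef_pos': array([ 196.16464033, -619.05010852,  230.41267383]), 'tool_rot': array([-3.13972208e+00,  3.59920808e-05,  3.06835661e-01]), 'force': array([0.97316171, 0.30986579, 0.55167527]), 'torque': array([ 0.01692466,  0.05942718, -0.04313955]), 'width': 85.45321106928587}
side cam [ 28.05881673 991.47476271 908.23009422] [ 0.39652277 -0.72057124 -0.56881172] 561.2399194244053
sinker [(array([292., 317.,  29.,  82.]), 0.84), (array([267., 344.,  17.,  79.]), 0.8)]
drop_rod [(array([334., 220.,  35.,  34.]), 0.6)]
stand_foot [(array([334., 272.,  72.,  67.]), 0.85)]
top cam [ 446.85917973   51.58473228 1117.97471513] [ 0.09154961  0.02127551 -0.99557321] 466.4763750243295
sinker [(array([262., 253.,  30.,  21.]), 0.73), (array([218., 250.,  33.,  22.]), 0.7), (array([186., 274.,  48.,  26.]), 0.59), (array([478., 233.,  42.,  30.]), 0.16)]
drop_rod [(array([372., 231.,   4.,  44.]), 0.73), (array([478., 234.,  36.,  29.]), 0.52)]
stand_foot [(array([385., 234.,  90.,  57.]), 0.95)]
```

View pics/s1.png

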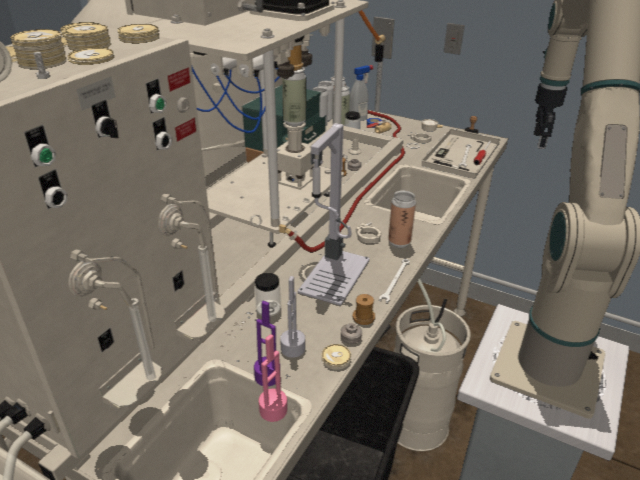

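View pics/t1.png

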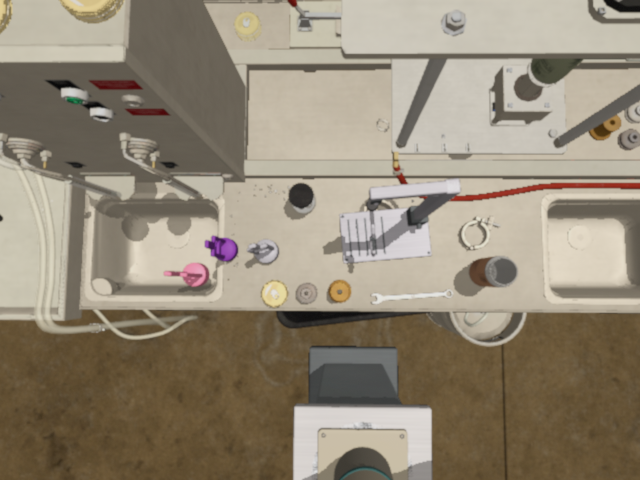

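Run:
```python
from h import *
a=dict(np.load('pics/side1.npz'));b=dict(np.load('pics/top1.npz'))
def crop(p,x0,y0,w,h,f): return cv2.resize(p['color'][y0:y0+h,x0:x0+w,::-1],None,fx=f,fy=f,interpolation=cv2.INTER_CUBIC)
top=np.hstack([crop(a,270,265,50,100,4),crop(a,290,115,90,100,4),np.zeros((400,0,3),np.uint8)])
bot=np.hstack([crop(b,235,225,50,50,4),crop(b,330,170,140,100,4)[:200*2][:400]])[:0] if 0 else None
c1=crop(b,235,230,50,50,4); c2=crop(b,330,170,140,100,4)
top=np.hstack([top,crop(a,290,215,60,100,4)])[:, :800]
cv2.imwrite('pics/c1.png',top)
L=np.zeros((400,200,3),np.uint8);L[:200]=c1
cv2.imwrite('pics/c2.png',np.hstack([L,c2]))
# height-coloured points
for n,p,(x0,y0,x1,y1) in(('sink top',b,(240,235,285,270)),('sink side',a,(275,270,312,362)),('stand top',b,(335,175,465,268)),('stand side',a,(298,118,372,305))):
    v,u=np.mgrid[y0:y1,x0:x1]; W=world(p,u.ravel(),v.ravel());ok=p['depth'][v.ravel(),u.ravel()]>0
    W=W[ok];print(n)
    for z in range(0,440,20):
        q=W[(W[:,2]>z+4)&(W[:,2]<z+24)]
        if len(q)>3: print(z+4,len(q),np.percentile(q[:,0],[5,50,95]).round(),np.percentile(q[:,1],[5,50,95]).round())
```

```text
sink top
4 70 [474. 499. 544.] [190. 215. 292.]
24 313 [485. 502. 532.] [204. 224. 245.]
44 13 [500. 510. 516.] [208. 213. 244.]
64 10 [500. 511. 517.] [207. 209. 246.]
84 34 [501. 507. 515.] [208. 226. 242.]
104 14 [500. 506. 516.] [208. 230. 247.]
124 9 [501. 511. 515.] [207. 209. 243.]
144 61 [502. 509. 517.] [209. 221. 247.]
164 13 [504. 507. 512.] [221. 222. 230.]
184 40 [505. 509. 513.] [221. 227. 235.]
sink side
4 399 [484. 579. 604.] [ -1. 130. 253.]
24 416 [485. 506. 603.] [144. 232. 252.]
44 91 [502. 516. 604.] [132. 211. 248.]
64 97 [501. 515. 607.] [129. 210. 248.]
84 128 [492. 512. 618.] [123. 216. 320.]
104 73 [491. 506. 517.] [208. 246. 323.]
124 85 [448. 502. 513.] [207. 248. 379.]
144 98 [449. 505. 511.] [218. 239. 382.]
164 45 [505. 508. 512.] [221. 232. 236.]
184 54 [505. 508. 513.] [221. 230. 235.]
stand top
4 4152 [494. 547. 609.] [-179.  -53.   44.]
24 284 [581. 683. 684.] [-221. -102.   49.]
44 353 [568. 683. 685.] [-212. -102.   46.]
64 172 [573. 585. 680.] [-140. -111.  -78.]
84 24 [580. 581. 598.] [-132. -113. -111.]
104 29 [580. 582. 598.] [-131. -113. -111
[... 832 characters left out ...]
012.] [-748. -392. -115.]
104 214 [587. 956. 963.] [-736. -604. -113.]
124 137 [587. 789. 986.] [-668. -290. -112.]
144 130 [581. 788. 796.] [-370. -284. -111.]
164 228 [496. 591. 795.] [-329. -117.   -8.]
184 300 [501. 790. 824.] [-367. -291.   -9.]
204 143 [523. 585. 821.] [-327. -115.   -6.]
224 183 [535. 582. 820.] [-328. -112.   -3.]
244 173 [575. 590. 818.] [-432. -116.    2.]
264 209 [574. 588. 814.] [-396. -115.    4.]
284 173 [575. 585. 809.] [-321. -114.    4.]
304 151 [574. 584. 602.] [-130. -112.    4.]
324 145 [575. 584. 594.] [-127.  -98.    2.]
344 180 [571. 585. 594.] [-131.  -78.    3.]
364 233 [572. 579. 589.] [-128.  -34.    6.]
384 246 [575. 586. 599.] [-128.  -59.    1.]
```

View pics/c1.png

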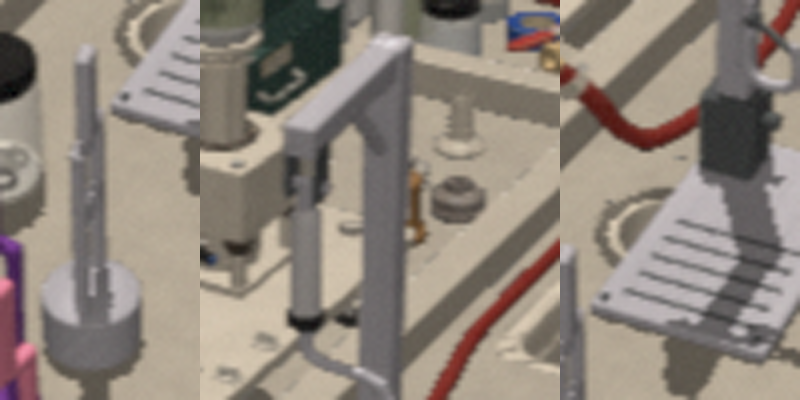

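View pics/c2.png

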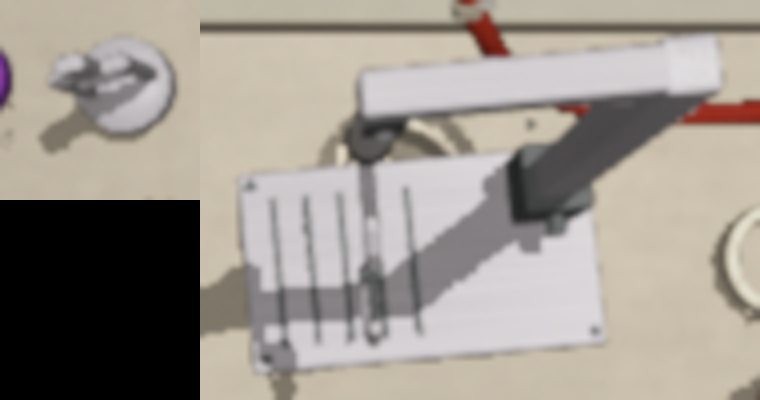

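Run:
```python
from h import *
a=dict(np.load('pics/side1.npz'));b=dict(np.load('pics/top1.npz'))
def cloud(p,x0,y0,x1,y1,lo,hi):
    v,u=np.mgrid[y0:y1,x0:x1];u=u.ravel();v=v.ravel(); W=world(p,u,v)
    k=(p['depth'][v,u]>0)&np.all(W>lo,1)&np.all(W<hi,1);return W[k]
def ang(W):
    q=W[:,:2]-W[:,:2].mean(0);w,V=np.linalg.eigh(q.T@q);d=V[:,1];return np.degrees(np.arctan2(d[1],d[0])),np.sqrt(w/len(q)).round(1)
for n,p in(('top',b),('side',a)):
    box=(0,0,640,480)
    A=cloud(p,*box,[540,-145,384],[640,30,420]);print(n,'arm',ang(A),A.mean(0).round(1),A[:,2].max().round(),'y',A[:,1].min().round(),A[:,1].max().round())
    S=cloud(p,*box,[490,200,140],[525,255,156]);print('bridge',ang(S),S.mean(0).round(1))
    S=cloud(p,*box,[490,200,158],[525,255,210]);print('neck',S.mean(0).round(1),S.min(0).round(),S.max(0).round())
    S=cloud(p,*box,[470,190,32],[545,265,42]);c,r=cv2.minEnclosingCircle(S[:,:2].astype(np.float32));print('base',c,r,len(S))
    F=cloud(p,*box,[460,-190,6],[640,60,14]);print('foot',cv2.minAreaRect(F[:,:2].astype(np.float32)))
    H=cloud(p,*box,[470,-40,120],[600,20,262]);H=H[np.argsort(H[:,0])]
    print('hook',len(H),'rodline y=',np.polyfit(H[:,0],H[:,1],1).round(3))
    for x in range(470,600,5):
        q=H[(H[:,0]>=x)&(H[:,0]<x+5)]
        if len(q):print(x,len(q),'y',q[:,1].min().round(1),q[:,1].max().round(1),'z',q[:,2].min().round(1),np.median(q[:,2]).round(1),q[:,2].max().round(1))
    print('sleeve',[ (z,np.median(cloud(p,*box,[560,-30,z],[600,25,z+20]),0).round(1)) for z in(240,260,280,300,320,340)])
```

```text
top arm (np.float64(95.20875343985306), array([ 6. , 41.8])) [586.5 -65.6 387.8] 392.0 y -135.0 7.0
bridge (np.float64(107.87385160985671), array([ 2.5, 14.7])) [508.7 225.8 150. ]
neck [508.4 226.5 191.9] [503. 220. 158.] [514. 235. 205.]
base (508.6943664550781, 228.2066192626953) 27.554208755493164 285
foot ((549.9227294921875, -61.04352569580078), (167.72801208496094, 230.2017059326172), 3.8226003646850586)
hook 205 rodline y= [  0.082 -51.75 ]
490 11 y -14.6 -8.6 z 179.2 186.3 198.0
495 10 y -13.9 -7.7 z 168.5 197.3 200.4
500 11 y -13.9 -7.6 z 166.9 194.0 197.6
505 10 y -11.9 -7.6 z 165.6 197.6 202.1
510 10 y -11.7 -7.8 z 167.4 169.3 203.7
515 13 y -11.4 -5.8 z 166.0 204.5 208.6
520 24 y -14.9 -3.2 z 166.6 210.5 213.8
525 16 y -14.8 -3.3 z 208.1 222.1 228.7
530 12 y -11.7 -5.8 z 228.6 230.2 232.1
535 11 y -11.6 -5.6 z 230.0 234.3 236.6
540 12 y -11.5 -3.8 z 229.9 234.4 239.0
545 12 y -9.5 -3.7 z 232.8 236.0 239.3
550 11 y -9.4 -3.5 z 235.2 237.0 238.8
555 9 y -9.5 -3.7 z 234.1 237.0 237.9
560 14 y -9.6 -1.9 z 233.1 237.1 240.6
565 11 y -9.4 -1.9 z 234.9 236.8 241.1
570 7 y -7.5 
[... 1098 characters left out ...]
 y -13.1 -3.8 z 167.7 207.5 231.1
535 8 y -13.6 -5.2 z 225.3 232.1 235.2
540 7 y -9.6 -3.7 z 226.7 231.3 234.7
545 9 y -12.2 -2.9 z 230.1 233.3 237.1
550 6 y -8.4 -2.7 z 229.0 235.0 237.4
555 6 y -8.0 -2.9 z 231.5 234.3 237.2
560 7 y -11.1 -4.3 z 229.6 235.1 236.8
565 6 y -8.5 -2.4 z 230.7 234.8 238.1
570 12 y -11.7 1.5 z 228.2 237.0 261.9
575 18 y -10.9 1.5 z 232.0 244.2 261.6
580 15 y -6.3 5.4 z 236.2 248.6 260.7
585 4 y -4.7 3.5 z 245.5 259.5 261.0
sleeve [(240, array([580.1,  -2.2, 249.1])), (260, array([578.1,   0.8, 267.7])), (280, array([578.2,   1.4, 290.7])), (300, array([578.6,   1.1, 310.1])), (320, array([ 5.796e+02, -5.000e-01,  3.280e+02])), (340, array([582.6,  -2.6, 349.6]))]
```

```bash
cat >> h.py <<'E'
def plan(pos,rpy=None):
    s=ctrl.read_state();R=Ro.from_euler('xyz',s['tool_rot']);d=R.inv().apply(np.asarray(pos)-s['eef_pos'])/30
    print('clk',round(s['clock'],2),'pos',s['eef_pos'].round(1),'rpy',s['tool_rot'].round(3),'F',s['force'].round(1),'w',round(s['width'],1))
    print('shift total',d.round(2))
    if rpy is not None:
        T=Ro.from_euler('xyz',rpy);print('turn total',(np.degrees((R.inv()*T).as_rotvec())/6).round(2),'shift in new frame',(T.inv().apply(np.asarray(pos)-s['eef_pos'])/30).round(2))
E
python3 - <<'E'
from h import *
plan([440,-180,330])
plan([420,225,330])
a=dict(np.load('pics/side1.npz'));b=dict(np.load('pics/top1.npz'))
for p in(a,b):
    v,u=np.mgrid[0:480,0:640];u=u.ravel();v=v.ravel();W=world(p,u,v);W=W[p['depth'][v,u]>0]
    for lo,hi in((46,90),(104,140),(143,152)):
        q=W[(W[:,2]>lo)&(W[:,2]<hi)&(abs(W[:,0]-508)<16)&(abs(W[:,1]-227)<26)]
        L=q[q[:,1]>232];Rr=q[q[:,1]<222]
        print(lo,len(L),len(Rr),np.median(L,0).round(1),np.median(Rr,0).round(1), np.mean(L,0).round(1),np.mean(Rr,0).round(1))
E
```

```text
clk 0.4 pos [ 196.3 -619.6  231.2] rpy [-3.141 -0.     0.307] F [-0.2  0.5 -0.1] w 85.6
shift total [ 12.17 -11.52  -3.29]
clk 0.4 pos [ 196.3 -619.6  231.2] rpy [-3.141 -0.     0.307] F [-0.2  0.5 -0.1] w 85.6
shift total [ 15.61 -24.59  -3.29]
46 59 54 [502.7 246.3  68.5] [513.2 212.   66.6] [503.2 246.1  68.3] [513.6 211.8  65.9]
104 52 43 [503.7 246.8 122.2] [513.2 210.8 118.2] [503.9 246.6 121.7] [513.5 210.2 119.4]
143 28 7 [505.9 240.6 148.3] [510.8 212.6 147.5] [505.7 240.6 147.9] [510.1 213.8 147.6]
46 11 14 [501.2 242.7  61.2] [512.2 208.6  65.1] [501.9 243.2  62.3] [512.6 209.1  66. ]
104 9 12 [501.1 243.1 113.3] [512.7 207.9 123.7] [501.5 242.5 116.8] [512.7 208.8 123.8]
143 18 23 [504.  244.2 150.9] [512.7 214.3 148.5] [503.3 243.6 150.1] [513.  214.6 148.7]
```

```bash
python3 -m crank '[[[0.3,-0.3,-0.9,0,0,0],[0.9,-0.85,-0.8,0,0,0],[0.97,-0.92,-0.8,0,0,0],[0.97,-0.92,-0.4,0,0,0],[0.97,-0.92,-0.3,0,0,0],[0.97,-0.92,-0.2,0,0,0],[0.97,-0.92,0,0,0,0],[0.97,-0.92,0,0,0,0],[0.97,-0.92,0,0,0,0],[0.97,-0.92,0,0,0,0],[0.97,-0.92,0,0,0,0],[0.97,-0.92,0,0,0,0]]]' -1
python3 -c "
from h import *
plan([440,-180,330]);plan([420,225,330])"
```

```text
clock: 1.4
eef_pos: [417.6, -221.0, 336.0]
tool_rot: [3.134, 0.0, 0.286]
force: [1.0, -0.4, -0.2]
width: 85.4
clk 1.4 pos [ 417.6 -221.   336. ] rpy [3.134 0.    0.286] F [ 1.  -0.4 -0.2] w 85.4
shift total [ 1.1  -1.1   0.19]
clk 1.4 pos [ 417.6 -221.   336. ] rpy [3.134 0.    0.286] F [ 1.  -0.4 -0.2] w 85.4
shift total [  4.27 -14.24   0.09]
```

```bash
python3 -m crank '[[[0.8,-0.95,0,0,0,0],[0.7,-0.97,0,0,0,0],[0.6,-0.97,0,0,0,0],[0.3,-0.97,0,0,0,0],[0.24,-0.97,0,0,0,0],[0.24,-0.97,0,0,0,0],[0.24,-0.97,0,0,0,0],[0.24,-0.97,0,0,0,0],[0.24,-0.97,0,0,0,0],[0.24,-0.97,0,0,0,0],[0.24,-0.97,0,0,0,0],[0.24,-0.97,0,0,0,0]]]'
python3 -c "
from h import *
plan([420,225,310],[np.pi,-.3,.295])"
```

```text
clock: 2.4
eef_pos: [445.9, 171.8, 336.4]
tool_rot: [3.13, -0.011, 0.291]
force: [0.7, -0.3, 0.7]
width: 85.2
clk 2.4 pos [445.9 171.8 336.4] rpy [ 3.13  -0.011  0.291] F [ 0.7 -0.3  0.7] w 85.2
shift total [-0.33 -1.96  0.85]
turn total [ 0.11  2.76 -0.02] shift in new frame [-0.56 -1.95  0.75]
```

```bash
python3 -m crank '[[[0,-0.5,0,0.03,0.7,0],[0,-0.5,0,0.03,0.7,0],[0,-0.5,0,0.03,0.7,0],[0,-0.3,0,0.02,0.66,0],[0,0,0,0,0,0]]]'
python3 -c "
from h import *
plan([480,218.8,274.5],[np.pi,-.3,.295])"
```

```text
clock: 2.82
eef_pos: [428.7, 236.1, 336.6]
tool_rot: [-3.133, -0.315, 0.304]
force: [-1.0, -0.6, -0.7]
width: 85.2
clk 2.82 pos [428.7 236.1 336.6] rpy [-3.133 -0.315  0.304] F [-1.  -0.6 -0.7] w 85.2
shift total [0.75 1.08 2.41]
turn total [-0.11 -0.15  0.08] shift in new frame [0.79 1.05 2.41]
```

```bash
python3 -m crank '[[[0.25,0.35,0.8,-0.05,-0.07,0.04],[0.25,0.35,0.8,-0.05,-0.08,0.04],[0.25,0.35,0.8,0,0,0],[0,0,0,0,0,0]]]'
python3 - <<'E'
from h import *
plan([513.9,229.1,159.9],[np.pi,-.3,.295])
a=shot('side');b=shot('top')
f=lambda p,x,y:cv2.resize(p['color'][y:y+100,x:x+100,::-1],(400,400),interpolation=cv2.INTER_CUBIC)
for p in(a,b):
    print(pix(p,np.array([[508.5,227.5,202],[513.9,229.1,159.9],ctrl.read_state()['eef_pos']])).round(1))
cv2.imwrite('pics/c3.png',np.hstack([f(a,250,240),f(b,215,205)]))
E
```

```text
clock: 3.15
eef_pos: [482.3, 219.1, 276.4]
tool_rot: [3.14, -0.303, 0.299]
force: [0.0, -0.5, -0.1]
width: 85.3
clk 3.15 pos [482.3 219.1 276.4] rpy [ 3.14  -0.303  0.299] F [ 0.  -0.5 -0.1] w 85.3
shift total [-0.1  -0.01  4.04]
turn total [ 0.   -0.03  0.04] shift in new frame [-0.09 -0.01  4.04]
[[291.8 277.8]
 [289.6 293.4]
 [304.7 249.2]]
[[251.7 246.2]
 [254.9 245. ]
 [246.6 258.4]]
```

View pics/c3.png

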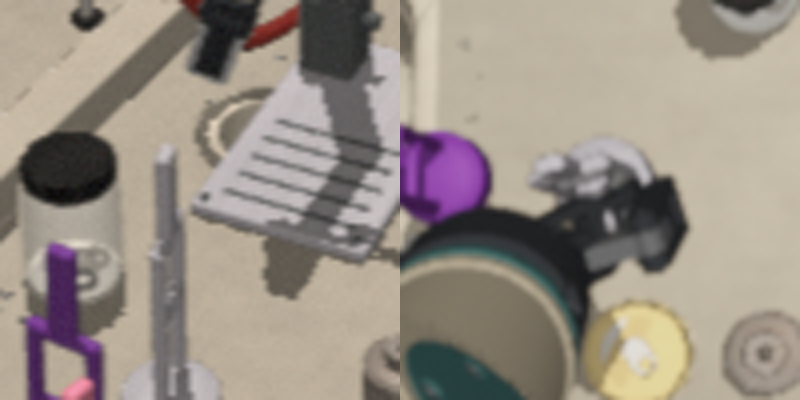

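Run:
```python
from h import *
s=ctrl.read_state();R=Ro.from_euler('xyz',s['tool_rot'])
a=shot('side','s4.png')
for y in(-50,-43,43,50): print(y,(X:=s['eef_pos']+R.apply([0,y,-13])).round(),pix(a,X).round(1))
f=a['color'][180:320,240:380,::-1]
cv2.imwrite('pics/c4.png',cv2.resize(f,(560,560),interpolation=cv2.INTER_CUBIC))
```

```text
-50 [463. 268. 292.] [300.6 259.1]
-43 [465. 261. 292.] [301.5 256.9]
43 [490. 179. 292.] [311.4 232.3]
50 [492. 173. 292.] [312.2 230.4]
```

View pics/c4.png

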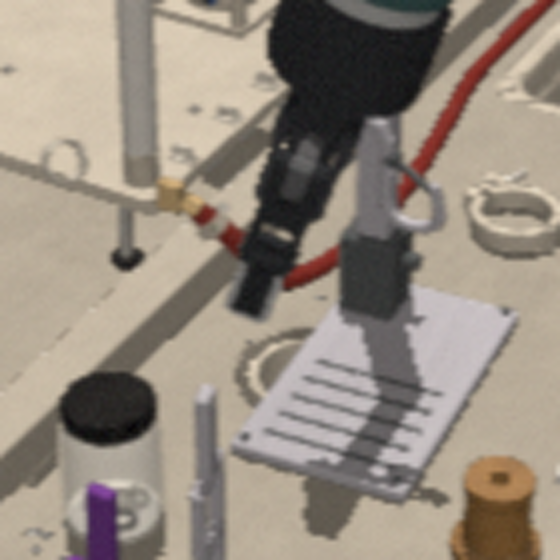

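```bash
python3 -m crank '[[[-0.02,0,0.8,0,0,0],[-0.02,0,0.8,0,0,0],[-0.02,0,0.8,0,0,0],[-0.02,0,0.7,0,0,0],[-0.02,0,0.6,0,0,0],[0,0,0.3,0,0,0],[0,0,0,0,0,0]]]'
python3 -c "
from h import *
plan([513.9,229.1,159.9],[np.pi,-.3,.295])"
```

```text
clock: 3.88
eef_pos: [518.5, 239.1, 172.5]
tool_rot: [-3.137, -0.327, 0.304]
force: [-0.4, 0.5, 0.4]
width: 85.3
clk 3.88 pos [518.5 239.1 172.5] rpy [-3.137 -0.327  0.304] F [-0.4  0.5  0.4] w 85.3
shift total [-0.37  0.27  0.32]
turn total [-0.07 -0.26  0.08] shift in new frame [-0.36  0.27  0.33]
```

```bash
python3 -c "
from h import *
print(ctrl.read_state()['qpos'].round(3),ctrl.read_state()['torque'].round(2))"
python3 -m crank '[[[-0.13,0.1,0.12,-0.03,-0.1,0.03],[-0.12,0.1,0.12,-0.02,-0.1,0.03],[-0.12,0.07,0.08,-0.02,-0.06,0.02],[0,0,0,0,0,0]]]'
python3 -c "
from h import *
print(ctrl.read_state()['qpos'].round(3))
plan([513.9,229.1,159.9],[np.pi,-.3,.295])"
```

```text
[-0.436  0.487 -0.118  2.11   0.502  0.257 -2.266] [-0.03  0.32 -0.01]
clock: 4.22
eef_pos: [514.2, 229.7, 163.1]
tool_rot: [-3.141, -0.302, 0.295]
force: [0.3, -0.7, 0.0]
width: 85.4
[-0.42   0.499 -0.125  2.115  0.497  0.265 -2.26 ]
clk 4.22 pos [514.2 229.7 163.1] rpy [-3.141 -0.302  0.295] F [ 0.3 -0.7  0. ] w 85.4
shift total [-0.05  0.02  0.1 ]
turn total [-0.01 -0.02 -0.  ] shift in new frame [-0.05  0.01  0.1 ]
```

```bash
python3 -m crank '[[[-0.05,0.02,0.05,0,-0.35,0],[-0.05,0.01,0.05,0,-0.35,0],[0,0,0,0,0,0]]]'
python3 -c "
from h import *
print(ctrl.read_state()['qpos'].round(3))
plan([512.6,228.8,160],[np.pi,-.23,.295])"
```

```text
clock: 4.47
eef_pos: [512.1, 227.6, 161.2]
tool_rot: [-3.141, -0.228, 0.295]
force: [0.0, 0.5, 1.0]
width: 85.5
[-0.336  0.52  -0.228  2.053  0.439  0.39  -2.19 ]
clk 4.47 pos [512.1 227.6 161.2] rpy [-3.141 -0.228  0.295] F [0.  0.5 1. ] w 85.5
shift total [ 0.02 -0.03  0.05]
turn total [-0.01  0.02 -0.  ] shift in new frame [ 0.02 -0.03  0.05]
```

```bash
python3 -m crank '[[[0,-0.03,0.03,0,0,0],[0,0,0,0,0,0],[0,0,0,0,0,0],[0,0,0,0,0,0],[0,0,0,0,0,0],[0,0,0,0,0,0],[0,0,0,0,0,0],[0,0,0,0,0,0],[0,0,0,0,0,0],[0,0,0,0,0,0],[0,0,0,0,0,0]]]' 1
python3 -c "
from h import *
plan([512.6,228.8,160],[np.pi,-.23,.295])"
```

```text
clock: 5.38
eef_pos: [511.8, 227.8, 161.6]
tool_rot: [-3.142, -0.233, 0.294]
force: [-0.7, -0.3, 0.8]
width: 14.9
clk 5.38 pos [511.8 227.8 161.6] rpy [-3.142 -0.233  0.294] F [-0.7 -0.3  0.8] w 14.9
shift total [ 0.02 -0.02  0.06]
turn total [ 0.   -0.02 -0.01] shift in new frame [ 0.02 -0.02  0.06]
```

```bash
python3 -m crank '[[[0.1,0,-0.4,0,0,0],[0.16,0,-0.7,0,0,0],[0.2,0,-0.9,0,0,0],[0.2,0,-0.9,0,0,0],[0.1,0,-0.7,0,0,0],[0,0,0,0,0,0],[0,0,0,0,0,0]]]'
cat >> h.py <<'E'
HK=np.array([511.7,-10.3,171.5]);HY=0.091;LEAN=-.233
OFF=np.array([3.2,-.7,63.6])  # bar -> TCP in sinker frame
def at(x,y,z,hk=HK,hy=HY,off=OFF):
    "plan TCP so that bar is at (x,y,z) of the hook frame"
    R=Ro.from_euler('z',hy);T=hk+R.apply(np.array([x,y,z])+off);print('target',T.round(1));plan(T,[np.pi,LEAN,hy])
E
python3 - <<'E'
from h import *
print(ctrl.read_state()['qpos'].round(3))
at(-60,0,37)
E
```

```text
clock: 5.97
eef_pos: [503.9, 224.9, 270.8]
tool_rot: [3.139, -0.216, 0.296]
force: [-0.6, 0.6, -3.3]
width: 15.0
[-0.229  0.36  -0.365  1.935  0.296  0.679 -2.048]
target [455.2 -16.2 272.1]
clk 5.97 pos [503.9 224.9 270.8] rpy [ 3.139 -0.216  0.296] F [-0.6  0.6 -3.3] w 15.0
shift total [-3.8   7.22 -0.86]
turn total [-0.41  0.16  1.91] shift in new frame [-2.27  7.86 -0.59]
```

```bash
python3 -m crank '[[[-0.5,0,-0.1,-0.1,0.04,0.48],[-0.6,0,-0.15,-0.1,0.04,0.48],[-0.6,0.2,-0.15,-0.1,0.04,0.48],[-0.4,0.5,-0.1,-0.1,0.04,0.48],[0,0.8,0,0,0,0],[0,0.9,0,0,0,0],[0,0.9,0,0,0,0],[0,0.9,0,0,0,0],[0,0.7,0,0,0,0],[0,0.4,0,0,0,0],[0,0,0,0,0,0]]]'
python3 - <<'E'
from h import *
print(ctrl.read_state()['qpos'].round(3))
at(-60,0,37)
E
```

```text
clock: 6.88
eef_pos: [440.6, 43.4, 253.5]
tool_rot: [3.139, -0.202, 0.086]
force: [0.7, -0.4, -2.4]
width: 15.0
[ 0.061  0.222 -0.289  2.199  0.18   0.536 -1.846]
target [455.2 -16.2 272.1]
clk 6.88 pos [440.6  43.4 253.5] rpy [ 3.139 -0.202  0.086] F [ 0.7 -0.4 -2.4] w 15.0
shift total [ 0.43  2.02 -0.54]
turn total [ 0.04  0.29 -0.05] shift in new frame [ 0.44  2.02 -0.53]
```

```bash
python3 -m crank '[[[0.15,0.5,-0.2,0.01,0.1,-0.02],[0.15,0.6,-0.2,0.01,0.1,-0.02],[0.1,0.6,-0.15,0.01,0.1,0],[0.05,0.3,0,0,0,0],[0,0,0,0,0,0],[0,0,0,0,0,0]]]'
python3 - <<'E'
from h import *
at(-60,0,37)
a=shot('side','s5.png');b=shot('top','t5.png')
for n,p in(('side',a),('top',b)):
    np.savez('pics/'+n+'5.npz',**{k:p[k] for k in('color','depth','camera_matrix','R','t')})
    v,u=np.mgrid[0:480,0:640];u=u.ravel();v=v.ravel();W=world(p,u,v);W=W[p['depth'][v,u]>0]
    print(n)
    for lo,hi in((105,125),(125,142),(142,152),(152,200),(212,250),(250,262)):
        q=W[(W[:,2]>lo)&(W[:,2]<hi)&(W[:,0]>415)&(W[:,0]<486)&(abs(W[:,1]+16)<40)]
        if len(q)>3: print(lo,len(q),q.min(0).round(),q.mean(0).round(1),q.max(0).round(), [q[m].mean(0).round(1) for m in (q[:,1]>-10,q[:,1]<-21) if m.any()])
f=lambda p,x,y:cv2.resize(p['color'][y:y+140,x:x+100,::-1],(400,560),interpolation=cv2.INTER_CUBIC)
cv2.imwrite('pics/c5.png',np.hstack([f(a,280,150),f(b,300,170)]))
E
```

```text
clock: 7.38
eef_pos: [451.0, -14.7, 265.7]
tool_rot: [-3.139, -0.22, 0.093]
force: [-0.0, 0.9, -2.9]
width: 14.9
target [455.2 -16.2 272.1]
clk 7.38 pos [451.  -14.7 265.7] rpy [-3.139 -0.22   0.093] F [-0.   0.9 -2.9] w 14.9
shift total [ 0.18  0.06 -0.18]
turn total [-0.03  0.13  0.01] shift in new frame [ 0.18  0.06 -0.18]
side
105 154 [419. -20. 105.] [439.4   4.8 115.3] [470.  17. 125.] [array([441. ,   6.5, 115.3])]
125 259 [419. -39. 125.] [442.6  -4.3 136.4] [475.  16. 142.] [array([443.7,   3.4, 135.2]), array([440. , -28.8, 139.4])]
142 63 [427. -38. 142.] [443.8 -12.7 144.5] [463.  10. 151.] [array([446.2,   1.5, 144.7]), array([444.4, -28.3, 145.2])]
152 126 [441. -39. 152.] [447.1 -11.6 174.3] [454.  10. 199.] [array([445.7,   5.7, 175.2]), array([448.6, -30.5, 173.3])]
212 106 [442. -37. 212.] [447.6 -10.5 230.2] [455.  11. 250.] [array([446.5,   5.9, 231.4]), array([449.1, -30.2, 227.9])]
250 32 [443. -33. 250.] [447.3  -6.2 253.8] [452.   7. 259.] [array([447.3,  -1.7, 254. ]), array([446.9, -30. , 252.2])]
top
125 114 [449. -32. 127.] [463.2  -6.9 139.4] [472.  15. 142.] [array([461.3,   2. , 139.3]), array([465.1, -25.9, 139.1])]
142 37 [451. -28. 142.] [460.2  -8.7 143.4] [470.  12. 146.] [array([458.2,   0. , 143.9]), array([463.8, -25.9, 142.5])]
```

View pics/c5.png

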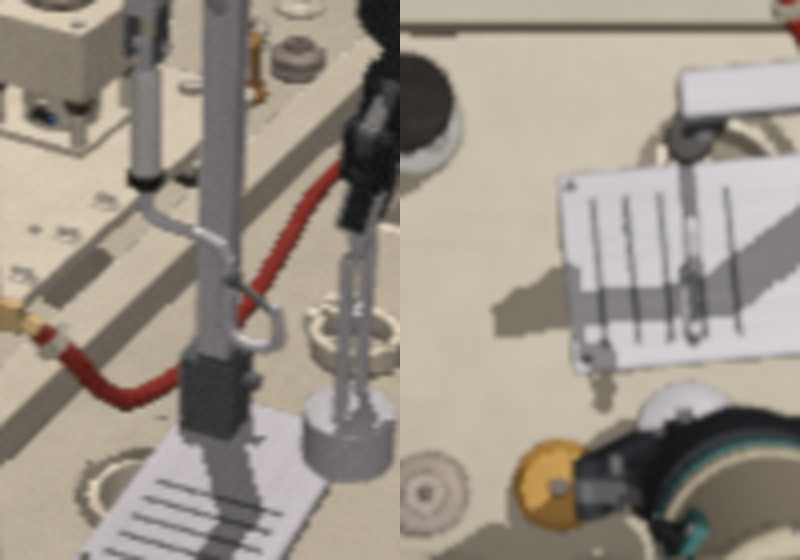

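```bash
python3 -m crank '[[[0.08,0.08,-0.12,-0.01,0.06,0],[0.06,0.04,-0.12,-0.01,0.06,0],[0,0,0,0,0,0],[0,0,0,0,0,0]]]'
python3 -c "
from h import *
at(-60,-1,37);at(-6,-1,37)"
```

```text
clock: 7.82
eef_pos: [453.5, -14.2, 273.7]
tool_rot: [-3.14, -0.232, 0.1]
force: [-0.1, -0.9, -2.5]
width: 15.3
target [455.3 -17.2 272.1]
clk 7.82 pos [453.5 -14.2 273.7] rpy [-3.14  -0.232  0.1  ] F [-0.1 -0.9 -2.5] w 15.3
shift total [0.04 0.1  0.06]
turn total [-0.03  0.01  0.08] shift in new frame [0.04 0.1  0.06]
target [509.1 -12.2 272.1]
clk 7.82 pos [453.5 -14.2 273.7] rpy [-3.14  -0.232  0.1  ] F [-0.1 -0.9 -2.5] w 15.3
shift total [1.79 0.12 0.48]
turn total [-0.03  0.01  0.08] shift in new frame [1.79 0.1  0.48]
```

```bash
python3 -m crank '[[[0.2,0.08,0.06,0,0,0.04],[0.2,0.06,0.05,0,0,0.04],[0.25,0.03,0.06,0,0,0],[0.25,0,0.06,0,0,0],[0,0,0,0,0,0]]]'
python3 -c "
from h import *
print(ctrl.read_state()['qpos'].round(3))
at(-6,-1,37)"
```

```text
clock: 8.23
eef_pos: [485.4, -16.5, 273.7]
tool_rot: [-3.138, -0.234, 0.091]
force: [0.8, 0.4, -2.0]
width: 15.1
[ 0.232  0.244 -0.295  2.1    0.105  0.576 -1.607]
target [509.1 -12.2 272.1]
clk 8.23 pos [485.4 -16.5 273.7] rpy [-3.138 -0.234  0.091] F [ 0.8  0.4 -2. ] w 15.1
shift total [ 0.76 -0.07  0.24]
turn total [-0.03 -0.01 -0.  ] shift in new frame [ 0.76 -0.07  0.24]
```

```bash
python3 -m crank '[[[0.2,-0.03,0.05,0,0,0],[0.2,-0.03,0.05,0,0,0],[0.2,0,0.05,0,0,0],[0.12,0,0.03,0,0,0],[0,0,0,0,0,0],[0,0,0,0,0,0]]]'
python3 - <<'E'
from h import *
at(-6,-1,37)
a=shot('side')
np.savez('pics/side6.npz',**{k:a[k] for k in('color','depth','camera_matrix','R','t')})
cv2.imwrite('pics/c6.png',cv2.resize(a['color'][160:280,290:400,::-1],(660,720)[:2],interpolation=cv2.INTER_CUBIC)[:600])
s=ctrl.read_state();B=s['eef_pos']-Ro.from_euler('z',.091).apply(OFF);print('bar',B,pix(a,B),'hook',pix(a,HK))
E
```

```text
clock: 8.73
eef_pos: [510.5, -11.9, 272.5]
tool_rot: [-3.138, -0.233, 0.091]
force: [-0.3, -0.0, -3.6]
width: 14.9
target [509.1 -12.2 272.1]
clk 8.73 pos [510.5 -11.9 272.5] rpy [-3.138 -0.233  0.091] F [-0.3 -0.  -3.6] w 14.9
shift total [-0.05  0.01  0.  ]
turn total [-0.04  0.    0.  ] shift in new frame [-0.05  0.01  0.  ]
bar [507.17658718 -11.45693943 208.97705231] [345.59056844 220.77494537] hook [343.08912058 233.85155185]
```

View pics/c6.png

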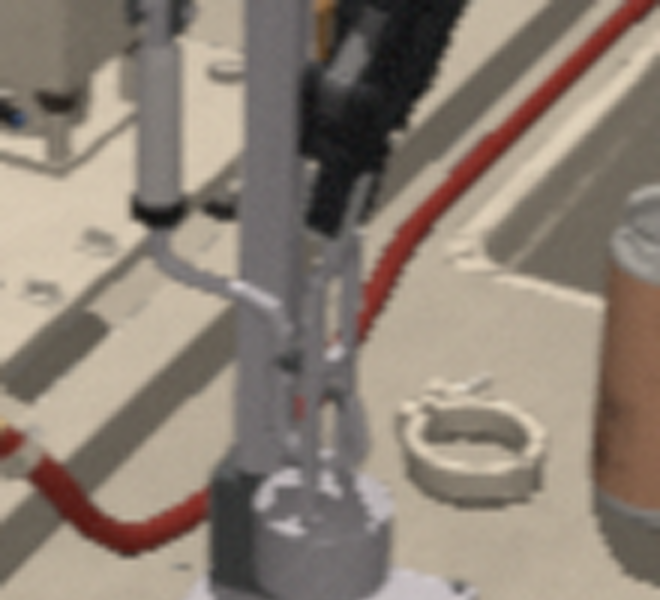

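```bash
python3 -m crank '[[[-0.02,0,0.15,0,0,0],[-0.02,0,0.15,0,0,0],[-0.02,0,0.15,0,0,0],[0,0,0,0,0,0]]]'
python3 -c "
from h import *
at(-3,-1,10);at(0,0,0)"
```

```text
clock: 9.12
eef_pos: [510.9, -12.0, 258.0]
tool_rot: [-3.138, -0.232, 0.091]
force: [-0.1, 0.6, -2.4]
width: 15.2
target [512.1 -12.  245.1]
clk 9.12 pos [510.9 -12.  258. ] rpy [-3.138 -0.232  0.091] F [-0.1  0.6 -2.4] w 15.2
shift total [-0.06  0.    0.43]
turn total [-0.03  0.   -0.  ] shift in new frame [-0.06  0.    0.43]
target [515.  -10.7 235.1]
clk 9.12 pos [510.9 -12.  258. ] rpy [-3.138 -0.232  0.091] F [-0.1  0.6 -2.4] w 15.2
shift total [-0.04 -0.03  0.78]
turn total [-0.03  0.   -0.  ] shift in new frame [-0.04 -0.03  0.78]
```

```bash
python3 -m crank '[[[-0.01,0,0.14,0,0,0],[-0.01,0,0.14,0,0,0],[-0.01,0,0.14,0,0,0],[0,0,0,0,0,0]]]'
python3 -m crank '[[[0,0,0.1,0,0,0],[0,0,0.1,0,0,0],[0,0,0,0,0,0]]]'
python3 -c "
from h import *
at(0,0,0)"
```

```text
clock: 9.45
eef_pos: [511.3, -12.1, 243.3]
tool_rot: [-3.138, -0.229, 0.091]
force: [-0.4, -1.0, -2.4]
width: 15.0
clock: 9.7
eef_pos: [513.4, -11.8, 236.6]
tool_rot: [-3.138, -0.23, 0.091]
force: [0.2, -0.3, -2.3]
width: 15.1
target [515.  -10.7 235.1]
clk 9.7 pos [513.4 -11.8 236.6] rpy [-3.138 -0.23   0.091] F [ 0.2 -0.3 -2.3] w 15.1
shift total [ 0.04 -0.03  0.06]
turn total [-0.03  0.03 -0.  ] shift in new frame [ 0.04 -0.03  0.06]
```

```bash
python3 -m crank '[[[0.01,0,0.065,0,0,0],[0,0,0.065,0,0,0]]]'
python3 -m crank '[[[-0.015,0,0.065,0,0,0],[0,0,0,0,0,0]]]'
python3 - <<'E'
from h import *
plan(HK)
a=shot('side')
np.savez('pics/side7.npz',**{k:a[k] for k in('color','depth','camera_matrix','R','t')})
cv2.imwrite('pics/c7.png',cv2.resize(a['color'][180:270,300:380,::-1],(640,720),interpolation=cv2.INTER_CUBIC)[:600])
for q in('latch','hook_tip'):print(ctrl.search_frame(q,a)[:2])
E
```

```text
clock: 9.87
eef_pos: [516.3, -11.5, 233.6]
tool_rot: [-3.138, -0.233, 0.091]
force: [1.5, 0.7, 2.0]
width: 14.8
clock: 10.03
eef_pos: [518.5, -11.3, 232.8]
tool_rot: [-3.138, -0.238, 0.091]
force: [-0.8, -0.3, 1.1]
width: 15.3
clk 10.03 pos [518.5 -11.3 232.8] rpy [-3.138 -0.238  0.091] F [-0.8 -0.3  1.1] w 15.3
shift total [-0.7  -0.05  1.93]
[{'extent': [333.6, 219.2, 37.4, 39.9], 'conf': 0.71}]
[{'extent': [331.5, 219.6, 36.3, 44.4], 'conf': 0.63}, {'extent': [338.0, 355.6, 31.0, 26.5], 'conf': 0.46}]
```

View pics/c7.png

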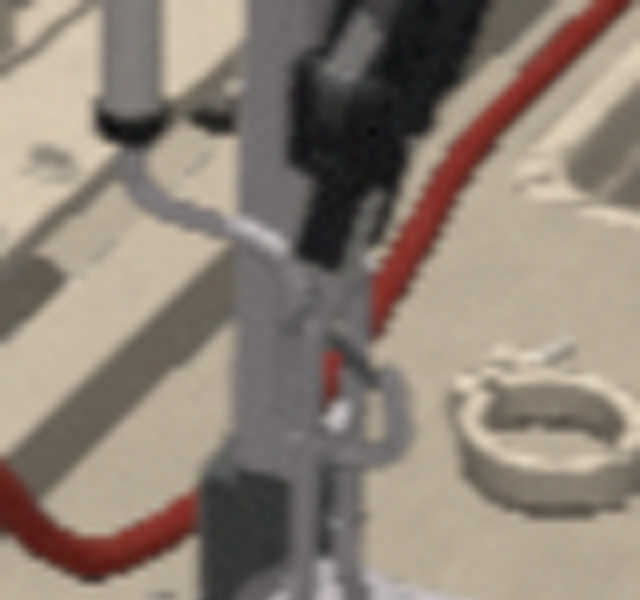

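```bash
python3 -m crank '[[[-0.06,0,0.06,0,0,0],[-0.06,0,0.06,0,0,0]]]'
python3 -m crank '[[[-0.04,0,0.08,0,0,0],[-0.04,0,0.08,0,0,0]]]'
python3 -m crank '[[[-0.03,0,0.08,0,0,0],[-0.03,0,0.08,0,0,0]]]'
```

```text
clock: 10.35
eef_pos: [517.3, -11.4, 229.8]
tool_rot: [-3.139, -0.242, 0.091]
force: [-0.4, 0.9, 4.4]
width: 15.0
clock: 10.52
eef_pos: [517.4, -11.4, 225.4]
tool_rot: [-3.139, -0.246, 0.091]
force: [-0.3, 0.0, 5.4]
width: 15.2
clock: 10.68
eef_pos: [517.3, -11.4, 220.2]
tool_rot: [-3.139, -0.248, 0.091]
force: [0.7, 0.0, 5.0]
width: 15.4
```

```bash
for i in 1; do python3 -m crank '[[[-0.015,0,0.035,0,-0.03,0],[-0.015,0,0.035,0,-0.03,0]]]'; done
python3 -m crank '[[[-0.015,0,0.035,0,-0.03,0],[-0.015,0,0.035,0,-0.03,0]]]'
```

```text
clock: 10.85
eef_pos: [516.9, -11.4, 217.3]
tool_rot: [-3.139, -0.241, 0.091]
force: [0.8, 0.0, 4.5]
width: 14.9
clock: 11.02
eef_pos: [517.0, -11.3, 214.9]
tool_rot: [-3.139, -0.235, 0.091]
force: [0.7, 0.6, 5.3]
width: 15.0
```

```bash
python3 -m crank '[[[-0.015,0,0.035,0,-0.03,0],[-0.015,0,0.035,0,-0.03,0]]]'
```

```text
clock: 11.18
eef_pos: [517.2, -11.3, 212.7]
tool_rot: [-3.139, -0.229, 0.091]
force: [1.4, 0.1, 4.8]
width: 15.1
```

Still sliding at ~8 N drag; continue at 1 mm rows, no more turn.

```bash
python3 -m crank '[[[-0.015,0,0.035,0,0,0],[-0.015,0,0.035,0,0,0]]]'
```

```text
clock: 11.35
eef_pos: [517.3, -11.2, 210.3]
tool_rot: [-3.139, -0.23, 0.091]
force: [1.8, -0.2, 4.5]
width: 14.9
```

```bash
python3 -m crank '[[[-0.015,0,0.035,0,0,0],[-0.015,0,0.035,0,0,0]]]'
```

```text
clock: 11.52
eef_pos: [517.0, -11.3, 208.0]
tool_rot: [-3.139, -0.23, 0.091]
force: [1.3, -0.0, 4.2]
width: 15.0
```

```bash
python3 -m crank '[[[-0.015,0,0.035,0,0,0],[-0.015,0,0.035,0,0,0]]]'
```

```text
clock: 11.68
eef_pos: [516.8, -11.3, 205.6]
tool_rot: [-3.139, -0.231, 0.091]
force: [2.0, 1.0, 4.4]
width: 14.8
```

```bash
python3 -m crank '[[[-0.015,0,0.035,0,0,0],[-0.015,0,0.035,0,0,0]]]'
```

```text
clock: 11.85
eef_pos: [516.6, -11.3, 203.2]
tool_rot: [-3.139, -0.232, 0.091]
force: [1.1, -0.1, 6.1]
width: 15.0
```

```bash
python3 -m crank '[[[-0.015,0,0.035,0,0,0],[-0.015,0,0.03,0,0,0]]]'
```

```text
clock: 12.02
eef_pos: [518.3, -11.0, 202.1]
tool_rot: [-3.139, -0.237, 0.091]
force: [0.9, 0.3, 8.7]
width: 14.8
```

```bash
python3 -m crank '[[[-0.03,0,0.03,0,0,0]]]'
```

```text
clock: 12.1
eef_pos: [518.8, -11.0, 201.8]
tool_rot: [-3.139, -0.239, 0.092]
force: [0.9, -0.3, 9.3]
width: 14.9
```

```bash
python3 -m crank '[[[-0.03,0,0.03,0,0,0]]]'
```

```text
clock: 12.18
eef_pos: [519.4, -10.9, 201.5]
tool_rot: [-3.139, -0.242, 0.092]
force: [1.0, -0.7, 9.2]
width: 15.1
```

```bash
python3 -m crank '[[[-0.1,0,0.05,0,-0.05,0]]]'
```

```text
clock: 12.27
eef_pos: [519.0, -10.9, 200.7]
tool_rot: [-3.139, -0.242, 0.092]
force: [2.7, 0.4, 14.2]
width: 15.3
```

```bash
python3 -m crank '[[[-0.1,0,0.05,0,-0.05,0]]]'
```

```text
clock: 12.35
eef_pos: [519.4, -10.8, 200.4]
tool_rot: [-3.139, -0.244, 0.092]
force: [1.4, 0.3, 14.1]
width: 14.9
```

```bash
python3 -m crank '[[[-0.1,0,0.05,0,-0.06,0],[-0.1,0,0.05,0,-0.06,0]]]'
```

```text
clock: 12.52
eef_pos: [520.4, -10.7, 200.1]
tool_rot: [-3.14, -0.246, 0.093]
force: [0.4, -0.2, 13.8]
width: 15.2
```

```bash
python3 -m crank '[[[-0.12,0,0.045,0,-0.06,0],[-0.12,0,0.045,0,-0.06,0]]]'
```

```text
clock: 12.68
eef_pos: [520.3, -10.6, 200.0]
tool_rot: [-3.14, -0.248, 0.093]
force: [1.6, -0.5, 14.2]
width: 15.1
```

```bash
python3 -m crank '[[[-0.12,0,0.045,0,-0.06,0],[-0.12,0,0.045,0,-0.06,0]]]'
```

```text
clock: 12.85
eef_pos: [520.2, -10.6, 200.0]
tool_rot: [-3.141, -0.25, 0.094]
force: [0.5, 0.7, 14.3]
width: 15.1
```

```bash
python3 -m crank '[[[-0.2,0,0.0,0,-0.2,0],[-0.2,0,0.0,0,-0.2,0]]]'
```

```text
clock: 13.02
eef_pos: [516.0, -10.9, 202.0]
tool_rot: [-3.141, -0.226, 0.094]
force: [4.3, 0.9, 12.9]
width: 14.8
```

Run:
```python
from h import *
plan(HK)
a=shot('side');b=shot('top')
np.savez('pics/side8.npz',**{k:a[k] for k in('color','depth','camera_matrix','R','t')})
for n,p in(('side',a),('top',b)):
    v,u=np.mgrid[0:480,0:640];u=u.ravel();v=v.ravel();W=world(p,u,v);W=W[p['depth'][v,u]>0]
    W=W[(W[:,0]>475)&(W[:,0]<605)&(abs(W[:,1]+10)<30)&(W[:,2]>60)&(W[:,2]<260)]
    for z in range(65,235,10):
        q=W[(W[:,2]>=z)&(W[:,2]<z+10)]
        for nm,m in(('L',q[:,1]>2),('M',abs(q[:,1]+9)<6),('R',q[:,1]<-22)):
            if m.sum()>2: print(n,z,nm,m.sum(),'x',np.percentile(q[m,0],[2,50,98]).round(1),'y',np.median(q[m,1]).round(1),end=' | ')
        print()
cv2.imwrite('pics/c8.png',cv2.resize(a['color'][180:290,290:390,::-1],(545,600),interpolation=cv2.INTER_CUBIC))
```

```text
clk 13.02 pos [516.  -10.9 202. ] rpy [-3.141 -0.226  0.094] F [ 4.3  0.9 12.9] w 14.8
shift total [-0.37 -0.03  0.96]
side 65 L 66 x [490.3 509.3 535.5] y 11.9 | side 65 M 15 x [486.4 489.9 538.5] y -8.2 | side 65 R 8 x [500.  509.1 537.7] y -35.6 | 
side 75 L 54 x [493.1 512.6 529.1] y 9.7 | side 75 M 44 x [488.9 504.9 535.6] y -9.0 | side 75 R 31 x [492.4 512.9 523. ] y -25.6 | 
side 85 L 11 x [509.7 511.5 514.8] y 10.1 | side 85 R 10 x [512.3 513.6 517.1] y -26.2 | 
side 95 L 12 x [508.5 511.6 517.3] y 7.9 | side 95 R 9 x [512.1 515.  518.5] y -26.8 | 
side 105 L 15 x [507.8 511.7 515.7] y 10.3 | side 105 R 11 x [511.9 514.3 518.4] y -26.5 | 
side 115 L 10 x [508.4 512.4 517.6] y 8.7 | side 115 R 3 x [511.9 515.7 516.1] y -24.7 | 
side 125 L 13 x [508.3 511.9 517.6] y 9.2 | side 125 M 12 x [500.3 508.1 523.9] y -11.2 | side 125 R 6 x [511.4 512.6 516.5] y -28.2 | 
side 135 L 12 x [507.7 510.7 514.1] y 10.8 | side 135 M 31 x [492.5 511.4 530.8] y -9.5 | side 135 R 7 x [511.8 513.4 517.4] y -28.3 | 
side 145 L 10 x [509.1 512.  514.1] y 9.6 | side 145 M 20 x [493.7 499.  531.8] y -
[... 481 characters left out ...]
7 512.9 516.1] y 7.5 | side 185 M 28 x [509.5 527.9 537.2] y -7.8 | side 185 R 3 x [510.  511.7 512. ] y -24.9 | 
side 195 L 5 x [507.  512.1 516.2] y 3.5 | side 195 M 50 x [531.3 550.5 574.5] y -6.3 | 
side 205 L 22 x [502.4 510.  522.5] y 4.9 | side 205 M 16 x [517.5 575.9 583.7] y -5.8 | 
side 215 L 29 x [502.  509.2 547.1] y 8.7 | side 215 M 6 x [508.5 579.4 585.5] y -5.8 | side 215 R 3 x [501.5 501.9 502. ] y -22.9 | 
side 225 L 23 x [501.3 509.4 552.4] y 8.1 | side 225 M 9 x [510.4 578.3 584. ] y -4.3 | 
top 65 L 3 x [531.9 531.9 534.1] y 8.6 | 
top 75 L 15 x [523.4 529.2 536.3] y 8.7 | 











top 195 M 51 x [533.7 547.3 568.9] y -6.0 | 
top 205 M 31 x [542.1 564.6 575.9] y -5.6 |
```

View pics/c8.png

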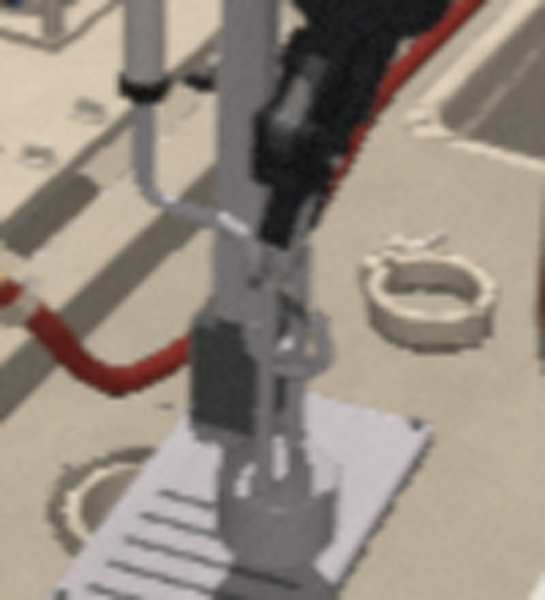

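```bash
python3 -m crank '[[[-0.13,0,0.05,0,-0.05,0]]]'
```

```text
clock: 13.2
eef_pos: [516.9, -10.7, 202.1]
tool_rot: [-3.141, -0.23, 0.095]
force: [2.3, 1.3, 10.2]
width: 15.3
```

```bash
python3 -m crank '[[[-0.14,0,0.05,0,-0.05,0],[-0.14,0,0.05,0,-0.05,0]]]'
```

```text
clock: 13.37
eef_pos: [516.9, -10.5, 201.6]
tool_rot: [3.142, -0.236, 0.095]
force: [2.8, 1.4, 13.0]
width: 15.0
```

```bash
python3 -m crank '[[[-0.15,0,0.05,0,-0.05,0],[-0.15,0,0.05,0,-0.05,0]]]'
```

```text
clock: 13.53
eef_pos: [516.8, -10.4, 201.3]
tool_rot: [3.141, -0.244, 0.096]
force: [2.9, 0.7, 13.4]
width: 15.3
```

```bash
python3 -m crank '[[[-0.15,0,0.056,0,-0.07,0],[-0.15,0,0.056,0,-0.07,0],[-0.15,0,0.056,0,-0.07,0]]]'
```

```text
clock: 13.78
eef_pos: [517.3, -10.1, 200.8]
tool_rot: [3.141, -0.251, 0.097]
force: [2.1, 0.3, 14.2]
width: 15.3
```

```bash
python3 -m crank '[[[-0.14,0,0.056,0,-0.07,0],[-0.14,0,0.056,0,-0.07,0],[-0.14,0,0.056,0,-0.07,0]]]'
```

```text
clock: 14.03
eef_pos: [518.2, -10.0, 200.4]
tool_rot: [3.14, -0.257, 0.098]
force: [2.6, 0.3, 14.7]
width: 15.1
```

```bash
python3 -m crank '[[[-0.03,0,-0.03,0,-0.12,0],[-0.02,0,-0.03,0,-0.12,0],[0,0,-0.02,0,0,0]]]'
```

```text
clock: 14.28
eef_pos: [517.1, -10.2, 203.8]
tool_rot: [3.139, -0.234, 0.098]
force: [-0.2, 0.3, 2.2]
width: 15.0
```

```bash
python3 -m crank '[[[0,0,-0.01,0,0,0],[0,0,0,0,0,0],[0,0,0,0,0,0],[0,0,0,0,0,0],[0,0,0,0,0,0],[0,0,0,0,0,0],[0,0,0,0,0,0],[0,0,0,0,0,0]]]' -1
python3 -c "
from h import *
print(ctrl.read_state()['qpos'].round(3))"
```

```text
clock: 14.95
eef_pos: [510.4, -10.9, 199.3]
tool_rot: [3.14, -0.22, 0.097]
force: [0.1, -0.5, 0.1]
width: 85.5
[ 0.144  0.398 -0.225  2.131  0.201  0.409 -1.704]
```

```bash
python3 -m crank '[[[0,0,-0.3,0,0,0],[0,0,-0.5,0,0,0],[0,0,-0.7,0,0,0],[0,0,-0.8,0,0,0],[0,0,-0.8,0,0,0],[-0.5,0,-0.5,0,0,0],[-0.8,0,-0.2,0,0,0],[-0.7,0,-0.2,0,0,0],[0,0,0,0,0,0],[0,0,0,0,0,0],[0,0,0,0,0,0],[0,0,0,0,0,0]]]'
python3 - <<'E'
from h import *
plan(HK);print(ctrl.read_state()['qd'].round(3))
a=shot('side')
c=[]
for i in range(2):
    v,u=np.mgrid[0:480,0:640];u=u.ravel();v=v.ravel();W=world(a,u,v);W=W[a['depth'][v,u]>0]
    W=W[(W[:,0]>475)&(W[:,0]<545)&(abs(W[:,1]+10)<32)&(W[:,2]>25)&(W[:,2]<260)]
    for lo,hi in((90,120),(150,175),(200,225)):
        q=W[(W[:,2]>lo)&(W[:,2]<hi)]; L=q[q[:,1]>2];R=q[q[:,1]<-20];print(lo,len(L),len(R),L.mean(0).round(1),R.mean(0).round(1), q.mean(0).round(1))
    print('ztop',np.sort(W[:,2])[-5:].round(1)); a=shot('side')
cv2.imwrite('pics/c9.png',cv2.resize(a['color'][160:290,280:400,::-1],(554,600),interpolation=cv2.INTER_CUBIC))
E
```

```text
clock: 15.95
eef_pos: [423.4, -18.1, 314.9]
tool_rot: [3.138, -0.227, 0.1]
force: [0.4, -0.9, -0.6]
width: 85.2
clk 15.95 pos [423.4 -18.1 314.9] rpy [ 3.138 -0.227  0.1  ] F [ 0.4 -0.9 -0.6] w 85.2
shift total [1.8  0.02 5.32]
[-0.002 -0.001 -0.001 -0.008 -0.001  0.003  0.001]
90 37 34 [511.9   8.7 106. ] [514.4 -27.  105.5] [513.   -8.3 105.6]
150 32 21 [511.5   8.7 162.4] [515.1 -26.4 162.2] [512.4  -8.4 162. ]
200 0 0 [nan nan nan] [nan nan nan] [519.   -6.7 210.5]
ztop [244.8 244.8 245.4 245.4 246.9]
90 36 34 [512.1   8.9 105.5] [514.6 -27.8 104. ] [513.3  -8.8 104.7]
150 30 19 [511.3   8.9 163.9] [514.8 -26.4 164.6] [513.2  -7.9 163.4]
200 0 0 [nan nan nan] [nan nan nan] [517.6  -6.5 210.3]
ztop [245.  245.1 245.9 246.3 246.4]<stdin>:9: RuntimeWarning: Mean of empty slice.
  ret = um.true_divide(
```

View pics/c9.png

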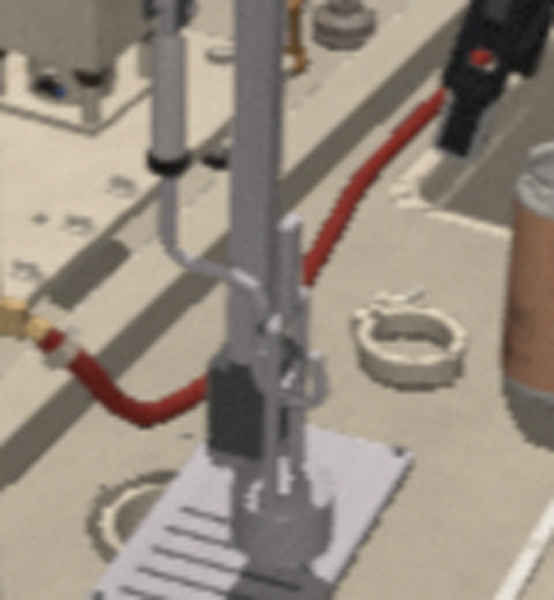

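```bash
python3 -m crank '[[[0,0,0,0,0,0],[0,0,0,0,0,0],[0,0,0,0,0,0],[0,0,0,0,0,0],[0,0,0,0,0,0],[0,0,0,0,0,0],[0,0,0,0,0,0],[0,0,0,0,0,0],[0,0,0,0,0,0],[0,0,0,0,0,0],[0,0,0,0,0,0],[0,0,0,0,0,0]]]'
python3 -c "
from h import *
print(ctrl.finish_job())"
```

```text
clock: 17.1
eef_pos: [424.2, -17.5, 313.3]
tool_rot: [3.14, -0.223, 0.101]
force: [0.4, 0.4, 0.3]
width: 85.3
the job is handed in; nothing more can be done
None
```

The steel sinker now hangs by its eye in the hook, and I handed the job in at about 17 s on the robot's clock, well inside the 51 s limit. I gripped it by the neck, brought it in over the hook tip and lowered it past the latch. I then pulled the rod down about 30 mm to its stop, let go and backed the gripper clear.

- **Pull force:** I held about 17 to 17.5 N between sinker and hook, worked out as the wrist reading plus the sinker's roughly 3 N weight. The highest I worked out was about 18 N. The hold ran twice, because in the first one the bar had crept an estimated 5 to 6 mm towards the shank. I re-centred it to roughly 1 mm, though it crept forward again by about 2 mm during the second hold.
- **Hang:** Two pictures after release gave the same leg positions, upright within about 0.02 rad. The bar was within about 1 mm of the hook's centre fore and aft, and the base was clear of the stand. The arm was touching nothing (wrist force about 0).
- **Not fully checked:** I saw the latch shut behind the bar just after insertion, but in the final picture the sinker's legs partly hide it. I felt no clear latch force on the way in; it was within the sensor noise. Grip force is fixed at about 60 N, below the suggested 100 N, and I saw no sign of slipping. I did not measure the other objects again at the end. I saw no sign that the arm touched any of them.

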